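# Index a bench magnifier one hole along its boom and hold the pin home

### The job

Move the bench magnifier one hole along its boom, so that its lens stands over the mould block that holds the round pendant: turn the plunger's T-bar counter-clockwise (seen from above) until it clicks past its detent, pull it up, slide the tube section to the next hole and bring the pin fully home in it. Do not turn the bar back to lock it yet, because the focus is still to be checked: finish while still gripping the T-bar and holding the pin fully home. Leave the mould blocks and everything else on the table where they are.

Things in the scene. Friction and masses are not known exactly. Their poses are not given: they have to be found in the camera images.
- stand: Bench magnifier, fixed: grey foot 150 x 170 mm, 26 mm post, and on it at 180 mm height a level boom of square tube. Origin: on the table under the post. Its y axis points along the boom, away from the post. The boom is a fixed inner tube 26 mm square, with index holes every 60 mm in its top, over which the outer steel tube section slides.
- section (a joint): Slide of the outer tube section (34 mm square, 250 mm long, top 197 mm above the table; it carries lens and plunger) along the boom, m: 0 in its first hole, positive away from the post (stand's +y). Next holes at +0.060 and -0.060; end stops at +-0.075. About 3 N of friction once the pin is out; 1 mm of play in a hole. It is slid along by the raised T-bar.
- plunger (a joint): Lift of the plunger pin, m: 0 fully home in a hole, 0.016 pulled right up. The round-nosed 8 mm pin stands 10 mm deep in the hole, so it must be lifted 10 mm or more to slide; off a hole it rides on the inner tube at 0.010 and springs down into the next one. Spring 7 N at home, 12.5 N fully up.
- twist (a joint): Turn of the T-bar about its vertical stem, rad: 0 locked (the pin cannot be lifted), 1.10 free (stop), growing counter-clockwise seen from above. A sprung detent resists with up to about 0.2 N m until half way (0.55) and then snaps the bar on to 1.10, where the bar lies along the boom. It starts at 0.
- bar: Black T-bar grip on top of the plunger's collar, 50 mm long (its x), 14 mm thick (y), 26 mm high (z, vertical); origin at its centre, 234 mm above the table when the pin is home. Gripped across its thickness from above it turns, lifts the pin and slides the section. Below it 6 mm of free stem, then the 32 mm round collar. It turns about the vertical through its origin.
- lens (a point): Centre of the magnifier's white-rimmed round lens (100 mm over the rim, 168 mm above the table), fixed to the tube section on a bracket beside its end.
- mould_round: Clear square mould block 44 x 44 x 10 mm with the round brass-rimmed pendant (about 36 mm over its rim) in its middle; origin under the middle of the block. It lies one hole pitch along the boom from where the lens starts, on either side. Loose.
- mould_frame: Same block with a rectangular brass frame (22 x 32 mm) on it; lies under the lens at the start. Loose, leave alone.
- mould_empty: Same block without a pendant, only a shallow round recess; lies one pitch to the other side. Loose, leave alone.
- resin: Black resin bottle, 42 mm across, 128 mm high, with a pointed nozzle; origin under its middle. Loose, leave alone.
- cup: White mixing cup, 44 mm across, 30 mm high; origin under its middle. Loose, leave alone.
- stick: Flat wooden stirring stick, 114 x 10 x 4 mm, lying; origin under its middle. Loose, leave alone.
- jar: Small glass jar with metal cap, 38 mm across, 30 mm high; origin under its middle. Loose, leave alone.
- tweezers: Steel tweezers lying, 122 mm long; origin on the table in their middle. Loose, leave alone.
- brush: Thin artist's brush lying, 172 mm long, 8 mm thick; origin on the table in its middle. Loose, leave alone.
- loupe: White hand magnifier lying, about 220 mm long, 96 mm across the lens, 20 mm high; origin on the table between handle and lens. Loose, leave alone.
Not all that is in view belongs to the job. Leave any orange or turquoise look-alike of the mould_round alone.

How it is judged:
On the way, in this order (a step that is already met when the one before it is completed fails the run):
1. the T-bar is turned past its click while the pin is still home in the first hole (value of joint twist above 0.9 rad and value of joint plunger below 0.003 m and value of joint section between -0.004 and 0.004 m), for 0.1 s.
2. the plunger is pulled up until the pin is out of the first hole (value of joint plunger above 0.009 m), for 0.1 s.
3. the tube section is slid off the first hole with the pin up (value of joint plunger above 0.006 m and (value of joint section above 0.02 m or value of joint section below -0.02 m)), for 0.05 s.
At the end, for the whole second after the job is handed in: The section stands in the next hole (within 3 mm) with the lens centre within 15 mm of the round pendant's mould block in plan, the pin is home (lift under 2 mm), the T-bar is still turned free (over 0.9 rad), the section is at rest, and the fingers still hold the T-bar (contact force over 2 N) ((value of joint section between 0.057 and 0.063 m or value of joint section between -0.063 and -0.057 m) and horizontal distance between lens and mould_round below 0.015 m and value of joint plunger below 0.002 m and value of joint twist above 0.9 rad and contact force between the fingers and bar above 2 N and velocity of joint section between -0.01 and 0.01 m/s); the arm keeps its last pose, push and grip.
It fails at once if a mould block is moved more than 10 mm (distance of any of mould_round, mould_frame, mould_empty from where it was at the start of the episode above 0.01 m).
It fails at once if anything else that lies loose on the table is moved more than 20 mm (distance of any of resin, cup, stick, jar, tweezers, brush, loupe from where it was at the start of the episode above 0.02 m).
It also fails if it takes over 38 s, if anything falls off the work surface, if the arm or the gripper's body presses on something with over 40 N, if the wrist force passes 120 N, or if a joint passes its speed limit or range.

### The arm

A 6-joint arm with a two-finger parallel gripper is mounted at the origin on the work surface. World frame = base frame: x ahead of the robot, y to its left, z up, the work surface at z = 0. Lengths are in m, angles in rad, forces in N, time in s.
With the tool pointing down it reaches from about 0.425 to 0.95 m from the base axis. Payload 3.5 kg.
Tool frame: the origin (TCP) lies at the very end of the fingers, on their centre line; the grasp point (between the pads) lies 19 mm behind it; z points along the fingers, y is the line along which they close (so a half turn about z gives the same grasp; the last joint's range is limited). The gripper opens to 85 mm and grips with 20 to 120 N. Pads are 22 mm wide; open, the fingers measure 114 mm over their backs; the gripper's body (76 mm by 85 mm) begins 54 mm behind the grasp point. The pads swing forward as they close: fully open they stand 13 mm farther back than shut.
Start: joints at [-0.15, 0.286, 1.577, -0, 1.279, -0.15], TCP at [0.675, 0, 0.231] pointing down, gripper open.
Joint ranges: [-2.77, 2.77], [-0.9, 2.22], [0.21, 2.48], [-1.53, 4.67], [0.24, 2.81], [-2.84, 2.84]. Speed limits (rad/s): [2.79, 2.79, 3.14, 3.14, 3.14, 3.14].

### API

Orientations are given as a unit quaternion [x, y, z, w].
In Python, from plant import get_state, read_camera, sign_off, recognise gives the robot as it stands.
- The arm moves only by the tool arm_command, never from a script. Its argument "steps" is a list of rows, each an object with "translation": the shift along the tool's x, y, z scaled (see below), a list of three; "twist": the turn, a rotation vector about the tool's x, y, z scaled (see below), a list of three; "fingers": the opening, from -1 (shut) to 1 (fully open). In form: [{"translation": [x, y, z], "twist": [rx, ry, rz], "fingers": fingers}, ...]. A call has 1 to 5 rows; each row is the pose to reach, as a shift and turn from the pose commanded when the call began, along the tool's axes at that moment; what a row does not reach only later rows make up. The controller multiplies each number of a shift by 75 cm and each number of a turn by 60 degrees. A row lasts 1/8 s, in which the tool goes at most 62.5 mm and 10.7 degrees, less where a joint would pass 70% of its speed; a pose out of reach is approached as far as the arm can. A call with a number of a shift or a turn outside -1 to 1 is refused whole. A call with a gripper value outside its range is refused whole. The fingers move at their own pace and stop on an object; "grip_force" is the grip in N (left out, the last holds). Time passes only in rows, so rows that repeat a pose let the fingers close. It gives the time, the measured TCP pose, the force, the opening and the grip force at its end, in the units of the state.
- get_state(): the state, without advancing time (a new reading comes with each control period).
- read_camera(name): name is "scene" or "side" or "wrist"; returns a dict with "pixels" (480x640x3 uint8, red, green, blue), "K" (3x3 intrinsics, pixels), "k1" (the pictures are not rectified: a ray, as slopes to the right and down, at radius r is drawn at 1 + k1 r^2 times it, then the intrinsics apply), "R" (3x3) and "t" (3): a world point X has camera coordinates R X + t; the wrist camera has in their place "T_tool_cam" (4x4, takes a point from camera to tool coordinates, whose origin is the TCP and whose axes are the flange's). Camera axes: x right, y down, z forward; pixel columns grow to the right and rows downward; lengths in m; the calibration is good to about 2 mm. A picture is of the moment at which its call begins: read the wrist's pose just before it. There is no depth.
- sign_off(): hands the job in; it is judged then, once.
Trained networks look in a picture, given as the dict that the camera call returned (one of the last four; its "shot" number tells which), for a name from the list of things; names that differ only in an ending like _2 or _b are one class to them, and where a whole thing is asked for, a point or a joint stands for the part that bears it (a point fixed in the world has none). Each returns a list of dicts, best first, with "conf" (0 to 1); they miss things now and then, are a little off and sometimes report something else, mostly with a low value. They report only what shows in the picture. A call takes as long as a camera call. They do not tell look-alikes from the thing itself.
- recognise(picture, query): "point" ([row, column] in pixels, amid what is visible of it).
The state is a dict: "time": time; "qpos": joint angles; "dq": joint speeds; "joint_efforts": joint torques, N m; "eef_pos": TCP position; "tcp_rot": TCP orientation; "contact_force": force on the tool from outside, world axes, zero at the start; "wrist_torque": the same for the moment, N m; "opening": opening from 0.0 (shut) to 1.0 (fully open); "finger_force": force on a finger pad.
Only numpy, scipy, OpenCV 4.12 (cv2) and the standard library are available. Lean on these libraries where they do the work, as an engineer would, in place of code of your own. Each camera call takes 0.05 s, during which the arm holds its last target. There are 200 camera calls.

## Working session

There is one attempt and no reset: what is moved stays moved. The work goes in short steps, Python scripts to look and compute and a tool call to move; the robot and the scene stay as the last step left them, time stands still between calls to the robot, and variables do not carry over. Pictures are saved under pics/ and viewed, at most 10 in all, crops included, and the job is handed in when it is done.

Besides the shell and the picture viewer there is one more tool, called in YAML: its name, and indented under it one key for each argument. arm_command: Moves the arm, as the interface text tells. Shifts and turns lie within -1 to 1; 1 stands for 75 cm of shift or 60 degrees of turn. Its arguments: {"type":"object","properties":{"steps":{"type":"array"},"grip_force":{"type":"number"}},"required":["steps"]}

```bash
ls; mkdir -p pics
cat > h.py <<'E'
import numpy as np, cv2
from plant import get_state, read_camera, sign_off, recognise
def ray(p,rc):
    K=np.array(p["K"]); d=np.array([(rc[1]-K[0,2])/K[0,0],(rc[0]-K[1,2])/K[1,1]])
    u=d.copy()
    for _ in range(30): u=d/(1+p["k1"]*(u@u))
    v=np.array([u[0],u[1],1.]); R=np.array(p["R"]); t=np.array(p["t"])
    return -R.T@t, R.T@v
def atz(p,rc,z):
    o,d=ray(p,rc); return o+d*(z-o[2])/d[2]
def proj(p,X):
    c=np.array(p["R"])@np.array(X)+np.array(p["t"]); u=c[:2]/c[2]; u=u*(1+p["k1"]*(u@u))
    K=np.array(p["K"]); return np.array([K[1,1]*u[1]+K[1,2],K[0,0]*u[0]+K[0,2]])
def save(p,n): cv2.imwrite("pics/"+n,cv2.cvtColor(p["pixels"],cv2.COLOR_RGB2BGR))
E
python3 - <<'E'
from h import *
s=get_state(); print(s["time"],s["tcp_rot"],s["contact_force"])
Z=dict(bar=.234,lens=.168,mould_round=.01,mould_frame=.01,mould_empty=.01,stand=.1,section=.18,plunger=.23)
for n in ("scene","side"):
    p=read_camera(n); save(p,n+"0.png"); print(n,"cam",-np.array(p["R"]).T@np.array(p["t"]))
    for q in Z:
        for r in recognise(p,q)[:3]:
            print(q,round(r["conf"],2),np.round(r["point"]),atz(p,r["point"],Z[q]).round(4))
E
```

```text
pics
0.0 [ 7.07118353e-01  7.07094221e-01 -6.91632147e-04 -9.58791727e-04] [ 0.10100301  0.36041981 -0.4224788 ]
scene cam [1.37650811 0.24958594 0.81256125]
lens 0.59 [226. 394.] [0.4549 0.1283 0.168 ]
mould_round 0.8 [335. 358.] [0.6845 0.107  0.01  ]
mould_round 0.73 [340. 404.] [0.6648 0.2104 0.01  ]
mould_round 0.69 [303. 374.] [0.5734 0.1174 0.01  ]
mould_frame 0.71 [305. 398.] [0.5595 0.1768 0.01  ]
mould_empty 0.54 [304. 425.] [0.5329 0.2379 0.01  ]
stand 0.87 [251. 289.] [ 0.5572 -0.1105  0.1   ]
side cam [ 0.02645461 -0.91077943  1.30124069]
lens 0.87 [222. 304.] [0.4992 0.1013 0.168 ]
mould_empty 0.44 [258. 263.] [0.3704 0.1603 0.01  ]
stand 0.6 [290. 353.] [ 0.5265 -0.1536  0.1   ]
section 0.81 [218. 303.] [0.5006 0.1072 0.18  ]
plunger 0.57 [236. 328.] [ 0.5055 -0.0369  0.23  ]
```

View pics/scene0.png

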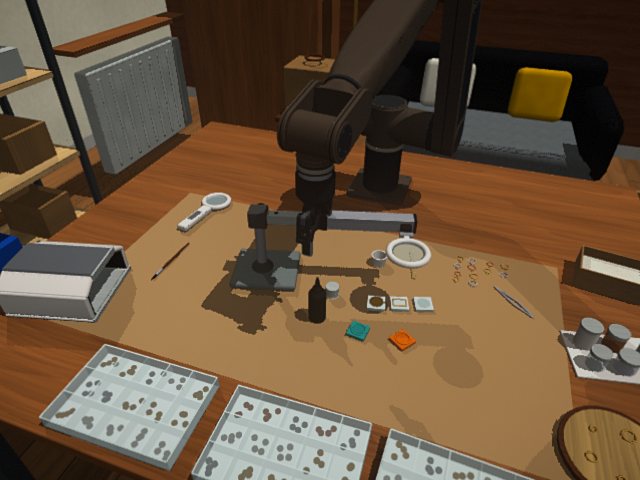

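View pics/side0.png

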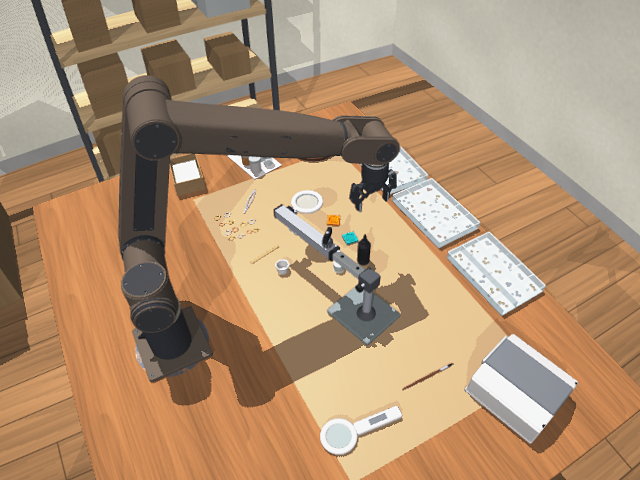

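The scene picture shows the post at about (262,250), the boom running right to (415,222) and the lens at (408,252). The clear blocks are at columns 375 (round pendant, toward the post), 399 (frame) and 424 (empty). The T-bar is hidden by the gripper here; in the side view it is near (327,237). Next I'll look closer.

Run:
```python
from h import *
p=read_camera("side"); s=get_state(); w=read_camera("wrist")
c=cv2.resize(p["pixels"][180:340,250:410],(640,640),interpolation=cv2.INTER_CUBIC)[:600]
c2=cv2.imread("pics/scene0.png")[190:315,230:440]
cv2.imwrite("pics/c1.png",cv2.cvtColor(c[:,:600],cv2.COLOR_RGB2BGR))
cv2.imwrite("pics/c2.png",cv2.resize(c2,None,fx=3.8,fy=3.8,interpolation=cv2.INTER_CUBIC))
save(w,"w0.png"); print(w["T_tool_cam"],w["K"])
for q in ("bar","plunger","section","lens"): print(q,recognise(w,q)[:2])
```

```text
[[ 7.90090147e-04 -9.48648393e-01 -3.16331475e-01  8.11625141e-02]
 [ 9.99999594e-01  8.86333607e-04 -1.60366988e-04  2.82766297e-04]
 [ 4.32507103e-04 -3.16331220e-01  9.48648708e-01 -1.42911501e-01]
 [ 0.00000000e+00  0.00000000e+00  0.00000000e+00  1.00000000e+00]] [[392.65015175   0.         318.00835591]
 [  0.         392.65015175 237.08452704]
 [  0.           0.           1.        ]]
bar []
plunger [{'point': [51.9, 191.7], 'conf': 0.43}]
section [{'point': [326.2, 24.9], 'conf': 0.73}]
lens [{'point': [327.8, 23.0], 'conf': 0.64}, {'point': [5.8, 158.4], 'conf': 0.5}]
```

View pics/c1.png

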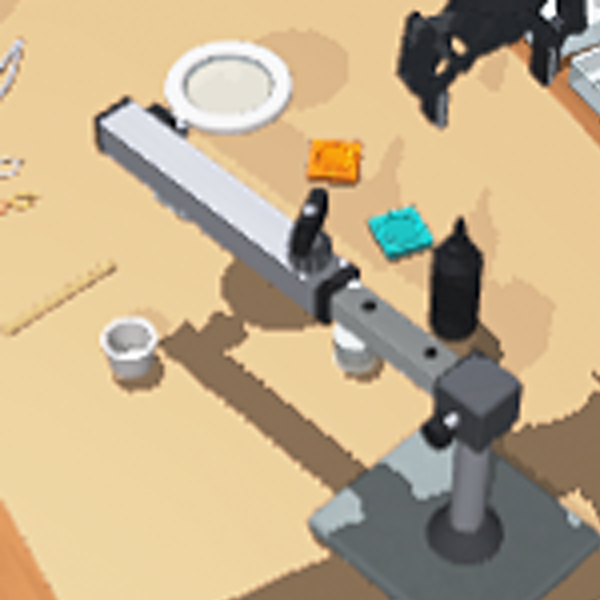

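View pics/c2.png

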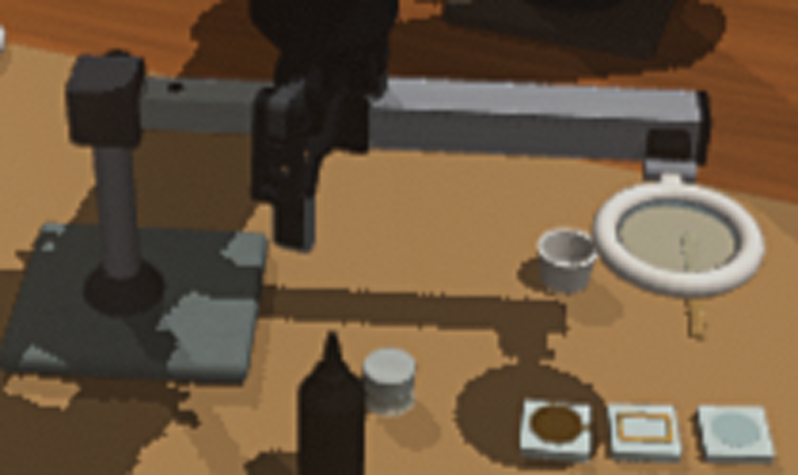

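View pics/w0.png

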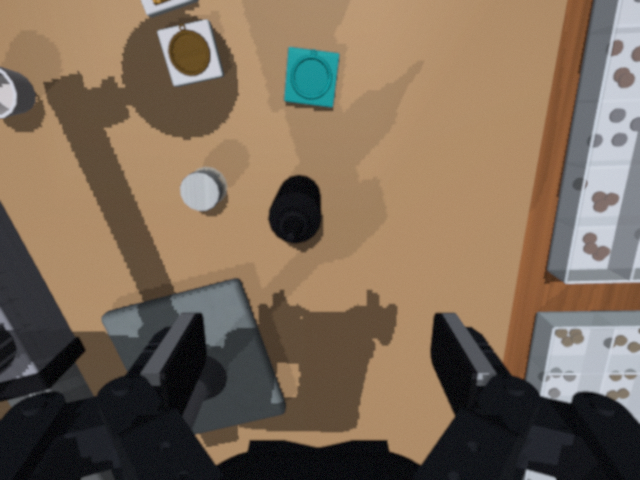

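The pendant's block is on the post side, so the section must slide toward the post (−0.060). The bar is near side pixel (327,236), almost straight towards the camera there. The scene lens is at (409,252).

Run:
```python
from h import *
p=read_camera("side"); q=read_camera("scene")
A=lambda x,y:(180+y/4-.4,250+x/4-.4)
B=lambda x,y:(190+y/3.8-.4,230+x/3.8-.4)
for n,P,x,y,z in [("farL",A,100,125,.197),("farR",A,130,98,.197),("nearL",A,322,292,.197),("nearR",A,357,265,.197),("hole1",A,369,306,.193),("hole2",A,431,352,.193),("collar",A,312,258,.203),("barmid",A,308,224,.234),("bartop",A,314,195,.247),("barbot",A,300,250,.221),("lens",A,229,86,.168),("foot",A,466,538,.01)]:
    print("side",n,atz(p,P(x,y),z).round(4))
for n,P,x,y,z in [("farL",B,698,92,.197),("farback",B,690,125,.197),("lens",B,680,239,.168),("round",B,556,424,.01),("frame",B,645,428,.01),("empty",B,736,430,.01),("post",B,125,290,.01),("hole",B,176,87,.193)]:
    print("scene",n,atz(q,P(x,y),z).round(4))
```

```text
side farL [0.4302 0.1619 0.197 ]
side farR [0.4632 0.1778 0.197 ]
side nearL [ 0.4962 -0.0688  0.197 ]
side nearR [ 0.5307 -0.0586  0.197 ]
side hole1 [ 0.5206 -0.0934  0.193 ]
side hole2 [ 0.5372 -0.1508  0.193 ]
side collar [ 0.5031 -0.0417  0.203 ]
side barmid [ 0.5028 -0.0366  0.234 ]
side bartop [ 0.5142 -0.0247  0.247 ]
side barbot [ 0.4916 -0.0452  0.221 ]
side lens [0.5499 0.1803 0.168 ]
side foot [ 0.5509 -0.1935  0.01  ]
scene farL [0.4313 0.1668 0.197 ]
scene farback [0.4699 0.1685 0.197 ]
scene lens [0.5479 0.1801 0.168 ]
scene round [0.5648 0.1215 0.01  ]
scene frame [0.5489 0.1771 0.01  ]
scene empty [0.5307 0.2334 0.01  ]
scene post [ 0.5371 -0.2003  0.01  ]
scene hole [ 0.5342 -0.1521  0.193 ]
```

arm_command:
  steps:
    - {"translation": [0, 0, -0.08], "twist": [0, 0, 0.156], "fingers": 0.2}
    - {"translation": [-0.01, -0.03, -0.11], "twist": [0, 0, 0.312], "fingers": 0.2}
    - {"translation": [-0.025, -0.1, -0.11], "twist": [0, 0, 0.468], "fingers": 0.2}
    - {"translation": [-0.04, -0.17, -0.11], "twist": [0, 0, 0.624], "fingers": 0.2}
    - {"translation": [-0.0484, -0.23, -0.11], "twist": [0, 0, 0.78], "fingers": 0.2}

```text
time: 1.92
eef_pos: [0.5008, -0.0366, 0.314]
tcp_rot: [0.931, 0.366, 0.0, 0.0]
contact_force: [-0.3, -0.4, 0.1]
opening: 0.604
finger_force: 0.0
```

arm_command:
  steps:
    - {"translation": [0, 0, 0], "twist": [0, 0, 0], "fingers": 0.2}
    - {"translation": [0, 0, 0], "twist": [0, 0, 0], "fingers": 0.2}

```text
time: 2.17
eef_pos: [0.503, -0.0364, 0.3145]
tcp_rot: [0.93, 0.368, 0.001, 0.0]
contact_force: [0.6, -0.8, 0.6]
opening: 0.603
finger_force: 0.0
```

Run:
```python
from h import *
from scipy.spatial.transform import Rotation as Ro
s=get_state(); w=read_camera("wrist"); save(w,"w1.png")
print(s["time"],s["eef_pos"],s["tcp_rot"],s["opening"],s["contact_force"])
T=np.eye(4);T[:3,:3]=Ro.from_quat(s["tcp_rot"]).as_matrix();T[:3,3]=s["eef_pos"]
M=np.linalg.inv(T@np.array(w["T_tool_cam"])); w["R"]=M[:3,:3]; w["t"]=M[:3,3]
b=np.array([.5025,-.0363,.247]); d=.025*np.array([np.cos(np.radians(43.2)),np.sin(np.radians(43.2)),0])
for X in (b,b+d,b-d): print(proj(w,X))
for q in ("bar","plunger","mould_round"): print(q,recognise(w,q)[:2])
```

```text
2.175 [ 0.50300745 -0.03635563  0.31445638] [9.29651930e-01 3.68437910e-01 7.59853555e-04 4.67152312e-04] 0.6028952092798732 [ 0.64607704 -0.83414478  0.60935388]
[256.2561997  316.60030993]
[214.13693837 316.61526594]
[295.54913862 316.58578138]
bar [{'point': [248.1, 319.5], 'conf': 0.77}, {'point': [10.6, 196.8], 'conf': 0.74}]
plunger [{'point': [246.2, 320.9], 'conf': 0.86}, {'point': [196.9, 311.7], 'conf': 0.36}]
mould_round [{'point': [28.8, 244.8], 'conf': 0.87}]
```

View pics/w1.png

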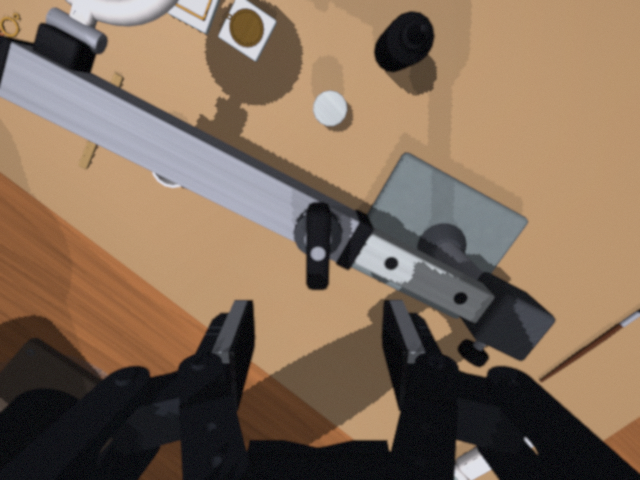

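The wrist view shows the bar vertical in the image, rows 205–290 at column 318. Its stem dot is at (254,318) against a predicted (256,317), so alignment is good. Next I'll lower the arm and grip the bar.

arm_command:
  steps:
    - {"translation": [0, 0.001, 0.06], "twist": [0, 0, 0], "fingers": 0}
    - {"translation": [0, 0.001, 0.1], "twist": [0, 0, 0], "fingers": 0}
    - {"translation": [0, 0.001, 0.122], "twist": [0, 0, 0], "fingers": 0}
    - {"translation": [0, 0.001, 0.122], "twist": [0, 0, 0], "fingers": 0}

```text
time: 2.88
eef_pos: [0.5028, -0.0366, 0.2212]
tcp_rot: [0.93, 0.368, -0.001, -0.001]
contact_force: [-0.8, -0.4, 0.2]
opening: 0.499
finger_force: 0.0
```

arm_command:
  steps:
    - {"translation": [0, 0, 0], "twist": [0, 0, 0], "fingers": -0.6}
    - {"translation": [0, 0, 0], "twist": [0, 0, 0], "fingers": -1}
    - {"translation": [0, 0, 0], "twist": [0, 0, 0], "fingers": -1}
    - {"translation": [0, 0, 0], "twist": [0, 0, 0], "fingers": -1}
    - {"translation": [0, 0, 0], "twist": [0, 0, 0], "fingers": -1}
  grip_force: 80

```text
time: 3.5
eef_pos: [0.5035, -0.037, 0.2244]
tcp_rot: [0.93, 0.368, 0.001, 0.001]
contact_force: [-3.2, -0.3, 5.4]
opening: 0.15
finger_force: 79.4
```

arm_command:
  steps:
    - {"translation": [0, 0, 0], "twist": [0, 0, -0.15], "fingers": -1}
    - {"translation": [0, 0, 0], "twist": [0, 0, -0.3], "fingers": -1}
    - {"translation": [0, 0, 0], "twist": [0, 0, -0.45], "fingers": -1}
    - {"translation": [0, 0, 0], "twist": [0, 0, -0.6], "fingers": -1}
    - {"translation": [0, 0, 0], "twist": [0, 0, -0.75], "fingers": -1}

```text
time: 4.12
eef_pos: [0.5045, -0.0372, 0.2245]
tcp_rot: [0.716, 0.698, 0.001, 0.002]
contact_force: [1.0, 0.2, -0.6]
opening: 0.145
finger_force: 78.6
```

arm_command:
  steps:
    - {"translation": [0, 0, 0], "twist": [0, 0, -0.15], "fingers": -1}
    - {"translation": [0, 0, 0], "twist": [0, 0, -0.3], "fingers": -1}
    - {"translation": [0, 0, 0], "twist": [0, 0, -0.3], "fingers": -1}
    - {"translation": [0, 0, 0], "twist": [0, 0, -0.3], "fingers": -1}

```text
time: 4.62
eef_pos: [0.5046, -0.0372, 0.2244]
tcp_rot: [0.602, 0.799, 0.001, 0.002]
contact_force: [1.6, -0.8, 5.7]
opening: 0.144
finger_force: 79.5
```

Run:
```python
from h import *
s=get_state(); print(s["wrist_torque"],s["contact_force"],s["qpos"])
w=read_camera("wrist"); save(w,"w2.png")
```

```text
[ 0.05119332 -0.238392   -0.12563363] [ 1.56088371 -0.7865727   5.67494743] [-2.74575354e-01 -8.90698987e-02  1.99515633e+00  4.81882808e-04
  1.22997538e+00 -5.53985284e-01]
```

View pics/w2.png

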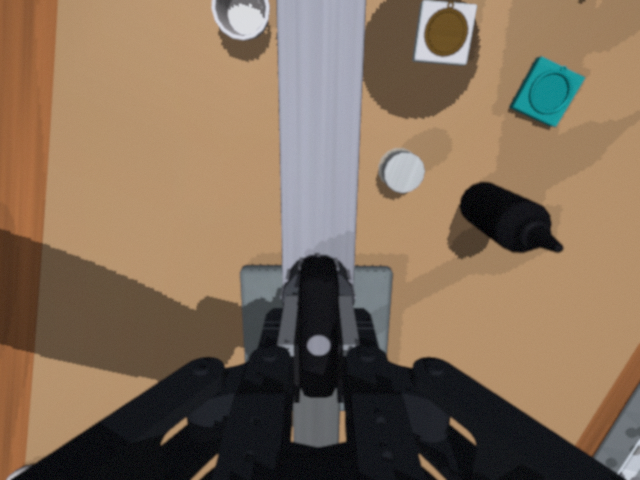

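The bar now lies along the boom (image column 318, tool x at 106°). Next I'll lift it.

arm_command:
  steps:
    - {"translation": [0, 0, -0.012], "twist": [0, 0, 0], "fingers": -1}
    - {"translation": [0, 0, -0.022], "twist": [0, 0, 0], "fingers": -1}
    - {"translation": [0, 0, -0.025], "twist": [0, 0, 0], "fingers": -1}
    - {"translation": [0, 0, -0.025], "twist": [0, 0, 0], "fingers": -1}

```text
time: 5.18
eef_pos: [0.5042, -0.0365, 0.2379]
tcp_rot: [0.602, 0.799, 0.002, 0.001]
contact_force: [9.7, -0.4, -12.0]
opening: 0.147
finger_force: 78.1
```

arm_command:
  steps:
    - {"translation": [-0.02, 0, 0], "twist": [0, 0, 0], "fingers": -1}
    - {"translation": [-0.04, 0, 0], "twist": [0, 0, 0], "fingers": -1}
    - {"translation": [-0.06, 0, 0], "twist": [0, 0, 0], "fingers": -1}
    - {"translation": [-0.08, 0, 0], "twist": [0, 0, 0], "fingers": -1}
    - {"translation": [-0.08, 0, 0], "twist": [0, 0, 0], "fingers": -1}

```text
time: 5.8
eef_pos: [0.52, -0.0935, 0.2365]
tcp_rot: [0.602, 0.798, 0.002, -0.001]
contact_force: [8.0, 2.1, -11.4]
opening: 0.147
finger_force: 78.1
```

Run:
```python
from h import *
s=get_state(); e=np.array(s["eef_pos"]); u=np.array([np.cos(np.radians(106.1)),np.sin(np.radians(106.1)),0])
print((e-[.5045,-.0371,.2244])@u, e, s["contact_force"]@u, s["contact_force"],s["dq"])
```

```text
-0.05844913013820192 [ 0.51995159 -0.09347526  0.23650407] -0.2045351001194926 [  8.00086487   2.09644637 -11.36342118] [ 0.00690682 -0.00658368  0.00402376 -0.01393218 -0.00969976  0.00547314]
```

arm_command:
  steps:
    - {"translation": [-0.002, 0, 0.008], "twist": [0, 0, 0], "fingers": -1}
    - {"translation": [-0.002, 0, 0.016], "twist": [0, 0, 0], "fingers": -1}
    - {"translation": [-0.002, 0, 0.024], "twist": [0, 0, 0], "fingers": -1}
    - {"translation": [-0.002, 0, 0.026], "twist": [0, 0, 0], "fingers": -1}
    - {"translation": [-0.002, 0, 0.026], "twist": [0, 0, 0], "fingers": -1}

```text
time: 6.42
eef_pos: [0.5208, -0.0953, 0.2243]
tcp_rot: [0.602, 0.799, 0.001, 0.0]
contact_force: [-2.6, 2.1, 9.9]
opening: 0.141
finger_force: 81.6
```

Run:
```python
from h import *
s=get_state(); e=np.array(s["eef_pos"]); u=np.array([np.cos(np.radians(106.1)),np.sin(np.radians(106.1)),0])
print((e-[.5045,-.0371,.2244])@u, e, s["contact_force"]@u, s["contact_force"])
```

```text
-0.06047637768209286 [ 0.52077496 -0.09534761  0.22434754] 2.742183424157921 [-2.60199421  2.10309757  9.85447725]
```

Run:
```python
from h import *
w=read_camera("wrist"); q=read_camera("scene")
a=cv2.imread("pics/w2.png")[230:430,220:420]; b=cv2.cvtColor(w["pixels"],cv2.COLOR_RGB2BGR)[230:430,220:420]
g=lambda i:cv2.cvtColor(i,cv2.COLOR_BGR2GRAY)[20:170,75:125].astype(np.float32)
print("shift",cv2.phaseCorrelate(g(a),g(b)))
c=cv2.cvtColor(q["pixels"],cv2.COLOR_RGB2BGR)[200:320,230:440]
cv2.imwrite("pics/end.png",np.vstack([np.hstack([cv2.resize(a,(350,250)),cv2.resize(b,(350,250))]),cv2.resize(c,(700,350),interpolation=cv2.INTER_CUBIC)]))
```

```text
shift ((-0.2665065772871458, -0.409712681059446), 0.9959243845621745)
```

View pics/end.png

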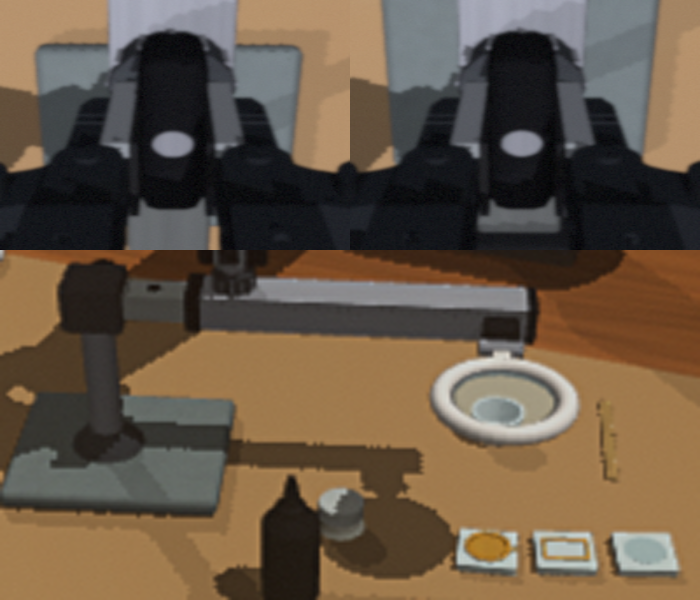

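The bar sits in the grip as before (shift 0.4 px) and the tool is back at its home height. The section has moved one hole toward the post, and the lens stands over the pendant's block.

```bash
python3 -c "
from h import *
print(sign_off())"
```

```text
the job is handed in; nothing more can be done
None
```

I moved the magnifier one hole toward the post and handed the job in; by my measurements the pin is home, the T-bar is still gripped and turned free, and the lens is within about 2 mm of the round pendant's block, but no verdict came back.

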